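# Load a circuit board under the spring clip of a test jig

### The job

Load the circuit board into the test jig: press the clip's blue thumb tab down with one fingertip and hold it down so the clip stays open, and meanwhile push the board along its channel with the other fingertip, beneath the clip, until it is fully home against the contact block. Then let go of the tab so that the clip springs shut on the board, and move clear. Only press and push: do not lift the board out of its channel, and leave the adapter, screwdriver and jar where they are.

Things in the scene. Friction and masses are not known exactly. Their poses are not given: they have to be found in the camera images.
- jig: Fixed test jig, grey metal plate 162 x 104 mm, top 14 mm above the desk. Origin on the desk under the shut clip's lip; x is the way boards are pushed in (away from the robot, within 29 degrees), z up. Plate spans x -91 to 71 mm. Channel floor = plate top (z 14 mm), black guide rails 7 mm high beside it (inner faces y -31.5 and 31.5 mm, x -84 to 10 mm).
- stop (a point): Centre of the face of the black contact block that ends the channel and stops the board: x 10 mm in the jig's frame, 5 mm above the channel floor; the block is 6 mm thick and 9 mm high.
- hinge (a point): Middle of the clip's hinge pin, which runs along the jig's y: x 16 mm in the jig's frame, 13 mm above the channel floor. Two dark steel ears carry it (x 10 to 22 mm, y 21 to 26 mm either side, tops 18 mm above the floor).
- clip (a joint): Spring clip's angle (rad). 0 = shut: its steel lip, 30 mm wide at x 0 of the jig, is 6 mm above the channel floor and bars the 10 mm thick board, which cannot force it. 0.5 = tab right down at its hard stop, lip 14 mm up; the board passes above 0.3. It springs back when let go, to 0.25 on the board. Mid-tab, about 2 N starts it and 4.5 N holds it right down; up to 12 N close to the hinge.
- tab (a point): Clip's blue thumb tab, 37 mm long (away from the hinge) x 36 mm wide x 3 mm; this point is the centre of its upper face. Shut, it slopes up away from the hinge by 0.5 rad, this point at x 42, z 32 mm in the jig's frame. Right down it is level, 5 mm above the channel floor, from x 23 to 60 mm of the jig; a fingertip can slide along it, easier out from the hinge and short of the hard stop.
- board: Loose circuit board, green in a flat white carrier 34 mm (x) x 60 mm (y) x 10 mm thick, about 60 g; origin at the centre of its underside, axes as the jig's. It starts flat in the channel, leading edge 6 to 38 mm short of the clip's lip. Fully home its leading edge is against the contact block: origin at x -7 mm in the jig's frame.
- adapter: Bystander: loose black power adapter 85 x 42 x 28 mm beside the jig; origin at the centre of its underside.
- screwdriver: Bystander: loose screwdriver lying on the desk beside the jig.
- jar: Bystander: loose jar, 44 mm across and about 55 mm high, with a yellow lid; origin at the centre of its underside.
Things that resemble listed ones, but are neither listed nor needed, are in the scene too. What is meant by the jig is not brown or purple, and is the smaller of those in its own colour.

How it is judged:
By the outcome, as a careful person would: the job done as asked, in the order asked, and still so for the second after the job is handed in, with the robot touching nothing.
It also fails if it takes over 58 s, if anything falls off the work surface, if the arm or the gripper's body presses on something with over 40 N, if the wrist force passes 120 N, or if a joint passes its speed limit or range.

### The arm

A 6-joint arm with a two-finger parallel gripper is mounted at the origin on the work surface. World frame = base frame: x ahead of the robot, y to its left, z up, the work surface at z = 0. Lengths are in m, angles in rad, forces in N, time in s.
With the tool pointing down it reaches from about 0.35 to 0.775 m from the base axis. Payload 5.5 kg.
Tool frame: the origin (TCP) lies at the very end of the fingers, on their centre line; the grasp point (between the pads) lies env.hold_point_z behind it (env.hold_point_z is the distance from the TCP to the grasp point, in m); z points along the fingers, y is the line along which they close (so a half turn about z gives the same grasp; the last joint's range is limited). The gripper opens to 85 mm and grips with 20 to 120 N. Pads are 22 mm wide; open, the fingers measure 114 mm over their backs; the gripper's body (76 mm by 85 mm) begins 54 mm behind the grasp point. The pads swing forward as they close: fully open they stand 13 mm farther back than shut.
Start: joints at [-1.394, 0.313, 0.046, 1.304, 0, 1.431], TCP at [0.179, -0.546, 0.231] pointing down, gripper open.
Joint ranges: [-2.76, 2.76], [-0.86, 1.69], [-1.03, 1.26], [-2.2, 2.34], [-1.47, 1.5], [-3.14, 3.14]. Speed limits (rad/s): [2.57, 2.57, 3.14, 3.14, 3.14, 3.14].

### API

Orientations are given as a unit quaternion [w, x, y, z].
In Python, from workcell import env gives the robot as it stands.
- The arm moves only by the tool carry_out, never from a script. Its argument "steps" is a list of rows, each a list of 3 entries, a list of its own where there are three numbers: the turn, a rotation vector about the tool's x, y, z in degrees, then the shift along the tool's x, y, z in cm, then the closure in counts, from 0 (fully open) to 255 (shut). A call has exactly 8 rows; each row is the pose to reach, as a shift and turn from the pose commanded when the call began, along the tool's axes at that moment; what a row does not reach only later rows make up. A row lasts 1/8 s, in which the tool goes at most 62.5 mm and 10.7 degrees, less where a joint would pass 70% of its speed; a pose out of reach is approached as far as the arm can. A call with a gripper value outside its range is refused whole. The fingers move at their own pace and stop on an object; "force" is the grip in N (left out, the last holds). Time passes only in rows, so rows that repeat a pose let the fingers close, or fill a call up. It gives the time, the measured TCP pose, the force, the opening and the grip force at its end, in the units of the state.
- env.get_state(): the state, without advancing time (a new reading comes with each control period).
- env.read_camera(name): name is "scene" or "side" or "wrist"; returns (picture, depth): 384x512x3 uint8, red, green, blue; 384x512 float32, m along the optical axis (not along the pixel's ray), 0 where there is no reading.
- env.get_calibration(name): a dict with "fx", "fy", "cx", "cy" (pixels), "D" ([k1, k2, p1, p2, k3] as OpenCV has them; the pictures are not rectified), "origin" and "orientation" of the camera in the world. Camera axes: x right, y up, looking along -z (the intrinsics and any distortion apply to the point x, -y, -z); pixel columns grow to the right and rows downward; lengths in m; the calibration is good to about 2 mm. A picture is of the moment at which its call begins: read the wrist's pose just before it. get_calibration takes no time and is no camera call; for the wrist camera it gives the pose at the moment of the call.
- env.hand_in(): hands the job in; it is judged then, once.
The state is a dict: "clock": time; "joint_pos": joint angles; "qvel": joint speeds; "tau": joint torques, N m; "tcp_pos": TCP position; "orientation": TCP orientation; "wrist_force": force on the tool from outside, world axes, zero at the start; "ft_torque": the same for the moment, N m; "finger_gap": finger opening in m; "grip_force": force on a finger pad.
Only numpy, scipy, OpenCV 4.12 (cv2) and the standard library are available. Lean on these libraries where they do the work, as an engineer would, in place of code of your own. Each camera call takes 0.05 s, during which the arm holds its last target. There are 200 camera calls.

## Working session

There is one attempt and no reset: what is moved stays moved. The work goes in short steps, Python scripts to look and compute and a tool call to move; the robot and the scene stay as the last step left them, time stands still between calls to the robot, and variables do not carry over. Pictures are saved under pics/ and viewed, at most 12 in all, crops included, and the job is handed in when it is done.

Besides the shell and the picture viewer there is one more tool, called after "Call:" as name([rows], argument=value, ...), one row to a line, values as JSON. carry_out: Moves the arm, as the interface text tells. Its arguments: {"type":"object","properties":{"steps":{"type":"array","items":{"type":"array"}},"force":{"type":"number"}},"required":["steps"]}

```bash
mkdir -p pics; ls; cat > h.py <<'E'
import numpy as np, cv2
from scipy.spatial.transform import Rotation as R
from workcell import env
def R_(q): return R.from_quat([q[1],q[2],q[3],q[0]])
def save(n,p): cv2.imwrite(p,env_pic[n][0][:,:,::-1])
env_pic={}
def cam(n):
    c=env.get_calibration(n); env_pic[n]=env.read_camera(n); np.savez('last_%s.npz'%n,pic=env_pic[n][0],d=env_pic[n][1],c=np.array(c,dtype=object)); return c
def load(n):
    z=np.load('last_%s.npz'%n,allow_pickle=True); return z['pic'],z['d'],z['c'].item()
def world(c,u,v,d):
    K=np.array([[c['fx'],0,c['cx']],[0,c['fy'],c['cy']],[0,0,1.]])
    p=cv2.undistortPoints(np.array([[[u,v]]],float),K,np.array(c['D'],float))[0,0]
    return R_(c['orientation']).apply([p[0]*d,-p[1]*d,-d])+np.array(c['origin'])
def ray_z(c,u,v,z):
    a=np.array(c['origin']);b=world(c,u,v,1.); return a+(b-a)*(z-a[2])/(b[2]-a[2])
def proj(c,P):
    K=np.array([[c['fx'],0,c['cx']],[0,c['fy'],c['cy']],[0,0,1.]])
    q=R_(c['orientation']).inv().apply(np.atleast_2d(P)-np.array(c['origin']))*[1,-1,-1]
    return cv2.projectPoints(q,np.zeros(3),np.zeros(3),K,np.array(c['D'],float))[0][:,0]
E
python3 - <<'E'
from h import *
for n in['scene','side']:
    c=cam(n);save(n,'pics/%s0.png'%n);print(n,c)
print(env.get_state(),env.hold_point_z)
E
```

```text
pics
scene {'fx': 354.34059074756834, 'fy': 354.34059074756834, 'cx': 254.1806185873304, 'cy': 189.62722756213182, 'D': array([-0.04924335,  0.        ,  0.        ,  0.        ,  0.        ]), 'origin': array([0.97868113, 0.43076999, 0.6741798 ]), 'orientation': array([0.34923511, 0.14353009, 0.35438256, 0.85548054])}
side {'fx': 414.00839836035914, 'fy': 414.00839836035914, 'cx': 251.91190253507185, 'cy': 192.71642062977486, 'D': array([0.01169397, 0.        , 0.        , 0.        , 0.        ]), 'origin': array([0.02200773, 0.62898347, 0.55622675]), 'orientation': array([-0.31341751, -0.17390834,  0.45255255,  0.81653019])}
{'clock': 0.1, 'joint_pos': array([-1.39362521e+00,  3.13933608e-01,  4.50623801e-02,  1.30360021e+00,
        5.90866458e-06,  1.43120860e+00]), 'qvel': array([ 5.43574588e-06, -1.22386477e-03,  2.61506038e-03,  2.32317404e-03,
       -1.65936228e-03, -3.58427462e-04]), 'tau': array([ 1.93985419e-03, -4.81723666e+01,  2.99244064e+01,  1.26783139e-02,
       -1.08545380e-04,  1.03042618e-05]), 'tcp_pos': array([ 0.17902142, -0.54592705,  0.23048096]), 'orientation': array([-8.37464698e-04,  9.87483829e-01,  1.57718060e-01, -1.27843832e-05]), 'wrist_force': array([-0.41043934,  0.47513046,  0.28514867]), 'ft_torque': array([ 0.00688147,  0.04034298, -0.02891192]), 'grip_force': 0.0, 'finger_gap': 0.08526730692763075} 0.0187
```

View pics/scene0.png

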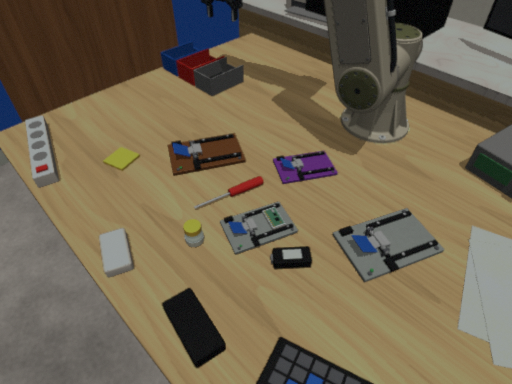

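View pics/side0.png

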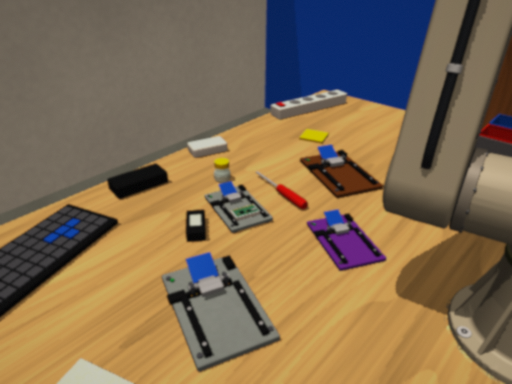

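The small grey jig, with the green board, is at about scene (258,227) and side (238,207). The other jigs are brown, purple and a larger grey one. I'll enlarge both views.

```bash
python3 - <<'E'
from h import *
a,_,_=load('scene');b,_,_=load('side')
A=cv2.resize(a[190:265,205:325],None,fx=6,fy=6,interpolation=cv2.INTER_CUBIC)
B=cv2.resize(b[170:245,180:300],None,fx=6,fy=6,interpolation=cv2.INTER_CUBIC)
cv2.imwrite('pics/c1.png',A[:,:,::-1]);cv2.imwrite('pics/c2.png',B[:,:,::-1])
E
```

```text
(no output)
```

View pics/c1.png

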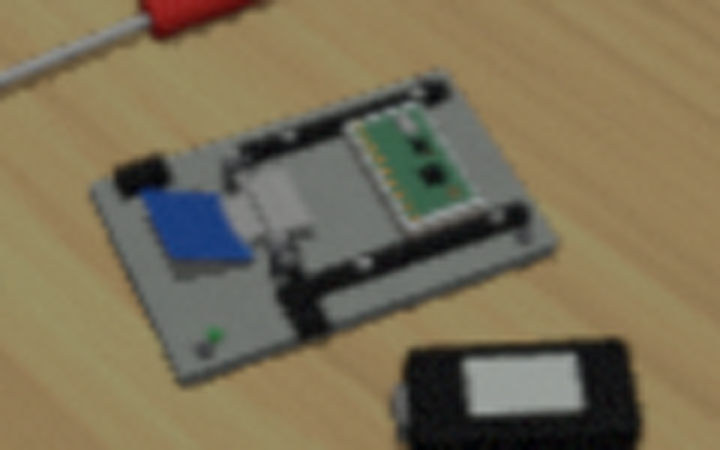

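View pics/c2.png

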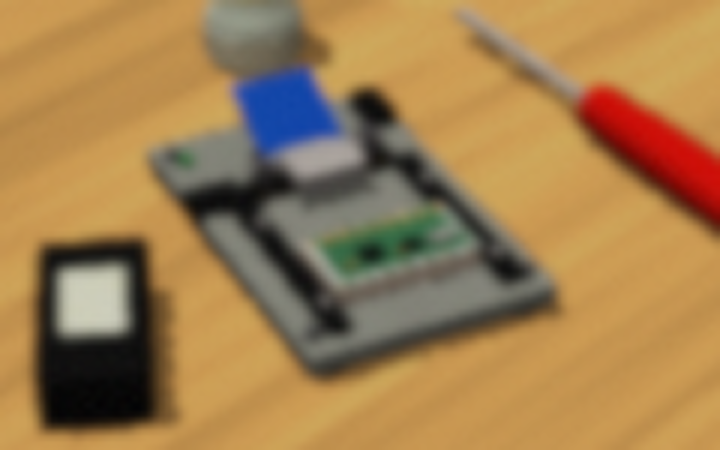

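Scene crop: the plate's top corners are at (98,190), (443,72), (558,243) and (183,383), with the blue tab left of centre and the board at the right end. Side crop: corners at (150,155), (318,368) and (553,292). Now I'll fit the jig pose from these.

```bash
cat > fit.py <<'E'
from h import *
from scipy.optimize import least_squares
def fit(obs,x0=(0.62,-0.1,0),free_z=True):
    # obs: list (cal,u,v,P jig m)
    def f(x):
        r=R.from_euler('z',x[2]);out=[]
        for c,u,v,P in obs: out+=list(proj(c,r.apply(P)+[x[0],x[1],0])[0]-[u,v])
        return out
    s=least_squares(f,x0,loss='soft_l1'); return s.x,np.array(f(s.x)).reshape(-1,2)
E
python3 - <<'E'
from fit import *
S=load('scene');D=load('side');sc,dc=S[2],D[2]
q=lambda U,o:(U+.5)/6-.5+o
t=.014
o=[(98,190,71,-52),(443,72,-91,-52),(558,243,-91,52),(183,381,71,52)]
obs=[(sc,q(U,205),q(V,190),[x/1e3,y/1e3,t]) for U,V,x,y in o]
o2=[(150,155,71,52),(318,368,-91,52),(553,292,-91,-52)]
obs2=[(dc,q(U,180),q(V,170),[x/1e3,y/1e3,t]) for U,V,x,y in o2]
for ob in(obs,obs2,obs+obs2):
    x,r=fit(ob); print(x,np.degrees(x[2]));print(r.round(1).tolist())
r=R.from_euler('z',x[2]);inv=lambda p:(r.inv().apply(p-[x[0],x[1],0])*1e3).round(1)
# board top corners
for U,V in[(347,127),(407,233),(487,205),(423,105)]: print('board',inv(ray_z(sc,q(U,205),q(V,190),.024)))
for U,V in[(303,240),(335,300),(482,255),(450,205)]: print('board side',inv(ray_z(dc,q(U,180),q(V,170),.024)))
for U,V in[(195,228)]:
    u,v=q(U,205),q(V,190);print('tab depth',inv(world(sc,u,v,S[1][round(v),round(u)])))
for U,V in[(440,170),(200,320),(350,180)]:
    u,v=q(U,205),q(V,190);print('depth',inv(world(sc,u,v,S[1][round(v),round(u)])))
for U,V in[(405,380),(637,380)]: print('adapter',inv(ray_z(sc,q(U,205),q(V,190),.028)))
print('jar', inv(ray_z(sc,193,225,.055)))
E
```

```text
[ 0.60582649  0.04879135 -0.35443214] -20.307465749484
[[-2.0, -0.3], [0.3, -0.7], [1.0, 0.1], [-0.1, 0.5]]
[ 0.59725044  0.04762765 -0.36445275] -20.88160420653086
[[-0.4, -0.2], [-0.7, 0.1], [2.2, -0.1]]
[ 0.60328026  0.04826943 -0.35256178] -20.200301886835586
[[-1.3, -1.0], [0.8, -1.3], [1.5, -0.7], [0.6, -0.3], [-2.5, -0.8], [-2.3, -0.9], [0.2, -1.3]]
board [-32.9 -29.3  24. ]
board [-30.8  30.3  24. ]
board [-65.8  30.6  24. ]
board [-66.5 -27.4  24. ]
board side [-33.4  25.1  24. ]
board side [-74.1  31.3  24. ]
board side [-73.8 -30.2  24. ]
board side [-38.2 -35.6  24. ]
tab depth [46.4  1.9 34.4]
depth [-57.3   6.4  23.4]
depth [56.3 29.1 14.5]
depth [-26.2 -11.9  12.6]
adapter [ 1.7 94.2 28. ]
adapter [-75.5 129.2  28. ]
jar [139.8 -30.   55. ]
```

```bash
cat > go.py <<'E'
from h import *
import sys,json
def jig(): return np.array(json.load(open('jig.json')))   # x,y,yaw
def J2W(p):
    j=jig(); return R.from_euler('z',j[2]).apply(np.array(p)/1e3)+[j[0],j[1],0]
def W2J(p):
    j=jig(); return R.from_euler('z',j[2]).inv().apply(np.array(p)-[j[0],j[1],0])*1e3
def target(p_mm,sign=1,tilt=0):
    """tool down, tool y along sign*jig x; print turn/shift"""
    s=env.get_state();q=R_(s['orientation']);yaw=jig()[2]
    y=sign*np.array([np.cos(yaw),np.sin(yaw),0]);z=np.array([0,0,-1.]);x=np.cross(y,z)
    T=R.from_matrix(np.c_[x,y,z])*R.from_euler('x',tilt,degrees=True)
    print('turn',(q.inv()*T).as_rotvec(degrees=True).round(2),'shift cm',(q.inv().apply(J2W(p_mm)-s['tcp_pos'])*100).round(2))
def stat():
    s=env.get_state();q=R_(s['orientation']);print('t',round(s['clock'],2),'tcp jig mm',W2J(s['tcp_pos']).round(1),'F jig',R.from_euler('z',jig()[2]).inv().apply(s['wrist_force']).round(2),'gap',round(s['finger_gap']*1e3,1),'q',s['orientation'].round(4))
E
python3 - <<'E'
import json;json.dump([.6035,.0483,-.3535],open('jig.json','w'))
from go import *
target([-30,0,230],1);target([-30,0,230],-1)
c=env.get_calibration('wrist');s=env.get_state();q=R_(s['orientation'])
print('wristcam in tool',q.inv().apply(c['origin']-s['tcp_pos']),q.inv().apply(R_(c['orientation']).apply([0,0,-1])),c['fx'])
E
```

```text
turn [ -0.08  -0.06 -51.6 ] shift cm [ 56.49 -45.11   0.14]
turn [-7.000e-02  1.000e-01  1.284e+02] shift cm [ 56.49 -45.11   0.14]
wristcam in tool [ 0.0733027  -0.00026277 -0.14305809] [-2.86228680e-01 -3.19922268e-04  9.58161281e-01] 296.86713574596143
```

Call:
carry_out([
  [[0,0,-6.5],[3.5,-2.8,0],60],
  [[0,0,-13],[7,-5.6,0],60],
  [[0,0,-19.5],[11,-8.8,0],60],
  [[0,0,-26],[15,-12,0],60],
  [[0,0,-32.5],[19.5,-15.6,0],60],
  [[0,0,-39],[24,-19.2,0],60],
  [[0,0,-45],[28,-22.4,0],60],
  [[0,0,-51.6],[32,-25.6,0],60],
])

```text
clock: 1.1
tcp_pos: [0.404, -0.2018, 0.2311]
orientation: [-0.0, 0.819, 0.573, -0.0]
wrist_force: [-0.0, 0.6, 0.1]
finger_gap: 0.0657
grip_force: 0.0
```

```bash
python3 -c "
from go import *
stat();target([-30,0,230])"
```

```text
t 1.1 tcp jig mm [-100.6 -303.7  231.1] F jig [-0.26  0.57  0.13] gap 65.7 q [-0.      0.8193  0.5733 -0.    ]
turn [-0.01  0.    0.22] shift cm [30.34  7.18  0.11]
```

Call:
carry_out([
  [[0,0,0],[4,1,0],255],
  [[0,0,0],[9,2,0],255],
  [[0,0,0],[14,3.3,0],255],
  [[0,0,0],[19,4.5,0],255],
  [[0,0,0],[24,5.7,0],255],
  [[0,0,0.1],[28.5,6.8,0.1],255],
  [[0,0,0.2],[30.3,7.2,0.1],255],
  [[0,0,0.2],[30.3,7.2,0.1],255],
])

```text
clock: 2.1
tcp_pos: [0.5758, 0.0565, 0.2296]
orientation: [-0.0, 0.821, 0.571, -0.001]
wrist_force: [-0.7, -0.8, -0.8]
finger_gap: -0.0
grip_force: 0.0
```

```bash
python3 -c "
from go import *
stat();c=cam('wrist');save('wrist','pics/w0.png')
stat()
P=[(x,y,14) for x,y in((71,-52),(-91,-52),(-91,52),(71,52))]
print(proj(c,[J2W(p) for p in P]).round(0))
cv2.imwrite('pics/w0b.png',cv2.resize(env_pic['wrist'][0],(800,600),interpolation=cv2.INTER_CUBIC)[:,:,::-1])
"
```

```text
t 2.1 tcp jig mm [-28.9  -1.9 229.6] F jig [-0.4  -0.98 -0.77] gap -0.0 q [-2.000e-04  8.209e-01  5.711e-01 -7.000e-04]
t 2.15 tcp jig mm [-28.9  -2.9 229.8] F jig [-0.34 -0.03 -0.43] gap -0.1 q [-2.000e-04  8.213e-01  5.705e-01 -8.000e-04]
[[328. 201.]
 [201. 201.]
 [197. 118.]
 [334. 118.]]
```

View pics/w0b.png

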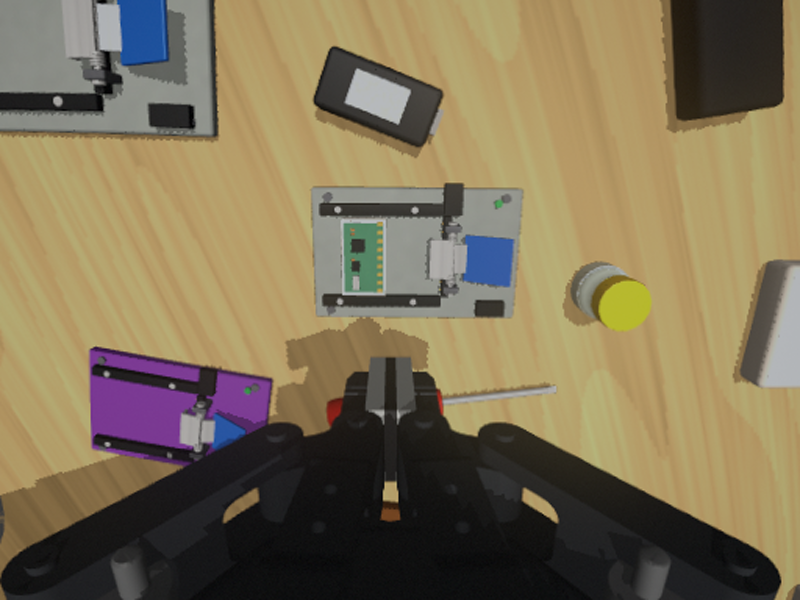

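Wrist view at 800x600: plate corners at (313,187), (522,189), (518,317) and (317,316). The board spans columns 342–386, and the tab is at (489,261).

```bash
python3 - <<'E'
from fit import *
import go,json
p,d,c=load('wrist');q=lambda U:(U+.5)/1.5625-.5
o=[(313,187,-91,52),(522,189,71,52),(518,317,71,-52),(317,316,-91,-52)]
x,r=fit([(c,q(U),q(V),[a/1e3,b/1e3,.014]) for U,V,a,b in o],x0=(.6035,.0483,-.3535));print(x,r.round(2).tolist())
json.dump(list(x),open('jig.json','w'))
for n,z,L in[('board',.024,[(342,220),(386,220),(386,294),(342,294)]),('rail',.021,[(320,204),(441,296),(322,305)]),('block',.023,[(444,184),(463,184)])]:
    for U,V in L: print(n,go.W2J(ray_z(c,q(U),q(V),z)).round(1))
for n,U,V in[('tab',489,261),('tabend',510,261),('plate',410,240),('board',375,260),('lip',436,260)]:
    print(n,go.W2J(world(c,q(U),q(V),d[round(q(V)),round(q(U))])).round(1))
go.stat()
E
```

```text
[ 0.60544759  0.0455662  -0.35894281] [[-0.5, -0.07], [2.33, -0.59], [-1.91, 0.27], [0.41, 0.47]]
board [-68.   28.3  24. ]
board [-35.   28.4  24. ]
board [-34.9 -29.4  24. ]
board [-69.4 -29.6  24. ]
rail [-84.5  39.8  21. ]
rail [  8.6 -31.8  21. ]
rail [-85.9 -39.6  21. ]
block [ 7.7 54.9 23. ]
block [21.7 55.  23. ]
tab [42.1 -0.5 33.9]
tabend [55.9  1.3 41.5]
plate [-16.4  11.7  14.6]
board [-43.3  -1.9  25.5]
lip [ 2.8 -0.8 29.7]
t 2.15 tcp jig mm [-31.7  -1.2 229.8] F jig [-0.34 -0.03 -0.43] gap -0.1 q [-2.000e-04  8.213e-01  5.705e-01 -8.000e-04]
```

```bash
python3 -c "
from go import *
target([-92,0,70])"
```

```text
turn [-0.06  0.06  0.14] shift cm [ 0.15 -6.01 15.99]
```

Call:
carry_out([
  [[0,0,0.1],[0.1,-2,3],255],
  [[0,0,0.1],[0.1,-4,6],255],
  [[0,0,0.1],[0.1,-6,10],255],
  [[0,0,0.1],[0.1,-6,14],255],
  [[0,0,0.1],[0.1,-6,17],255],
  [[0,0,0.1],[0.1,-6,19],255],
  [[0,0,0.1],[0.1,-6,20],255],
  [[0,0,0.1],[0.1,-6,20],255],
])

```text
clock: 3.15
tcp_pos: [0.5194, 0.0768, 0.0302]
orientation: [-0.0, 0.822, 0.569, -0.0]
wrist_force: [0.8, 0.1, 0.9]
finger_gap: -0.0
grip_force: 0.0
```

```bash
python3 -c "
from go import *
stat();target([-92,0,19]);c=cam('wrist')
cv2.imwrite('pics/w1.png',cv2.resize(env_pic['wrist'][0],(800,600),interpolation=cv2.INTER_CUBIC)[:,:,::-1])
"
```

```text
t 3.15 tcp jig mm [-91.5  -0.9  30.2] F jig [0.67 0.41 0.92] gap -0.0 q [-2.000e-04  8.223e-01  5.691e-01 -5.000e-04]
turn [-0.05  0.03 -0.06] shift cm [ 0.09 -0.04  1.12]
```

View pics/w1.png

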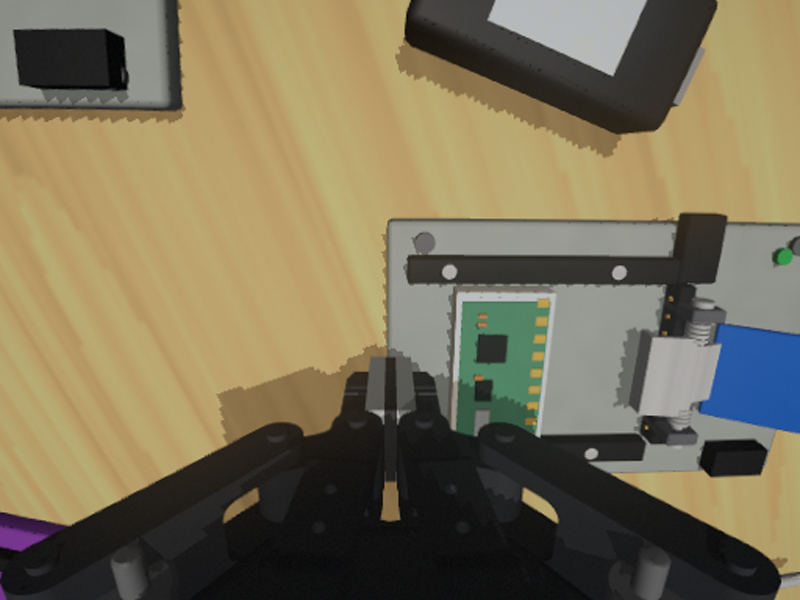

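The closed fingertips are at about (390,385), behind the board's trailing edge at column 457 and in line with the channel. Next I lower to z 19 mm and push the board to just short of the lip.

Call:
carry_out([
  [[0,0,0],[0.1,0,0.6],255],
  [[0,0,0],[0.1,0,1.1],255],
  [[0,0,0],[0.1,0.8,1.1],255],
  [[0,0,0],[0.1,1.5,1.1],255],
  [[0,0,0],[0.1,2.3,1.1],255],
  [[0,0,0],[0.1,3.0,1.1],255],
  [[0,0,0],[0.1,3.8,1.1],255],
  [[0,0,0],[0.1,3.8,1.1],255],
])

```text
clock: 4.2
tcp_pos: [0.5569, 0.065, 0.0193]
orientation: [0.0, 0.822, 0.569, 0.0]
wrist_force: [0.0, 0.3, 0.5]
finger_gap: -0.0
grip_force: 0.0
```

```bash
python3 -c "
from go import *
stat();c=cam('wrist')
cv2.imwrite('pics/w2.png',cv2.resize(env_pic['wrist'][0],(800,600),interpolation=cv2.INTER_CUBIC)[:,:,::-1])
"
```

```text
t 4.2 tcp jig mm [-52.3   1.1  19.3] F jig [-0.08  0.29  0.54] gap -0.0 q [4.000e-04 8.220e-01 5.695e-01 3.000e-04]
```

View pics/w2.png

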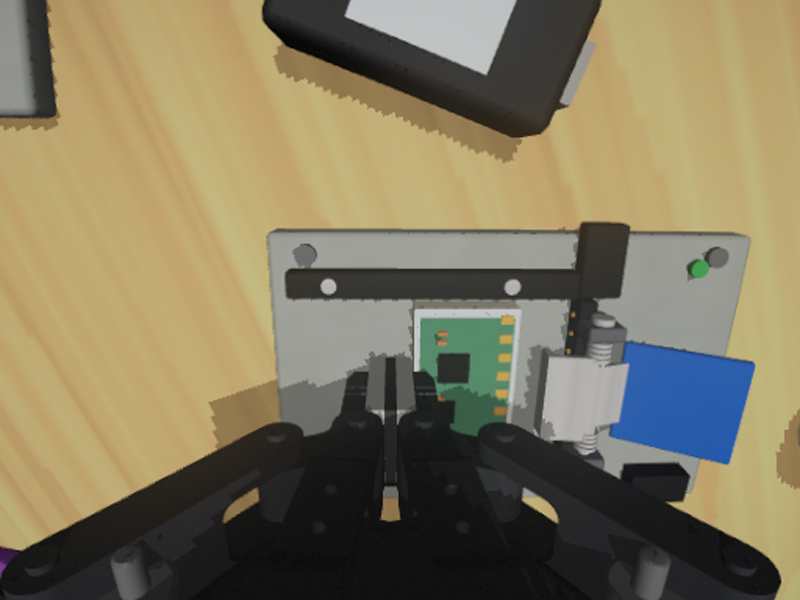

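The tip is in contact with the board's trailing edge at column ~414, with the leading edge at column ~520. The plate's far corners are at (269,231) and (749,235), and the block is at columns 579–628.

```bash
python3 - <<'E'
from go import *
p,d,c=load('wrist');q=lambda U:(U+.5)/1.5625-.5
for n,z,L in[('board',.024,[(414,308),(521,310)]),('plate',.014,[(269,232),(749,236)]),('block',.023,[(579,224),(628,225)]),('rail',.021,[(286,270)]),('tip',.0193,[(368,405),(413,405)])]:
    for U,V in L: print(n,W2J(ray_z(c,q(U),q(V),z)).round(1))
for n,U,V in[('tab',680,405),('tabend',745,405),('tabside',690,348),('tabside2',665,450)]:
    print(n,W2J(world(c,q(U),q(V),d[round(q(V)),round(q(U))])).round(1))
target([-49,0,19])
E
```

```text
board [-44.7  29.3  24. ]
board [-10.8  28.6  24. ]
plate [-91.1  51.8  14. ]
plate [67.8 51.1 14. ]
block [ 5.1 55.7 23. ]
block [20.4 55.5 23. ]
rail [-84.8  40.9  21. ]
tip [-59.8  -7.7  19.3]
tip [-44.2  -7.7  19.3]
tab [41.4 -0.9 33. ]
tabend [ 92.9 -20.2   1. ]
tabside [54.5 10.8 13.8]
tabside2 [ 53.3 -31.6  13.7]
turn [ 0.02  0.   -0.  ] shift cm [-0.11  0.38  0.02]
```

Call:
carry_out([
  [[0,0,0],[0,0.35,0],255],
  [[0,0,0],[0,0.35,0],255],
  [[0,0,0],[0,0,0],255],
  [[0,0,0],[0,0,-3],255],
  [[0,0,0],[-0.1,0,-6],200],
  [[0,0,0],[-0.1,2.4,-6],31],
  [[0,0,0],[-0.1,4.65,-5],31],
  [[0,0,0],[-0.1,4.65,-4],31],
])

```text
clock: 5.25
tcp_pos: [0.6003, 0.0477, 0.0592]
orientation: [0.001, 0.822, 0.569, 0.001]
wrist_force: [-0.5, -0.8, 0.4]
finger_gap: 0.0718
grip_force: 0.0
```

Call:
carry_out([
  [[0,0,0],[0,0,0],31],
  [[0,0,0],[0,0,0],31],
  [[0,0,0],[0,0,0],31],
  [[0,0,0],[0,0,0.3],31],
  [[0,0,0],[0,0,0.6],31],
  [[0,0,0],[0,0,1],31],
  [[0,0,0],[0,0,1],31],
  [[0,0,0],[0,0,1],31],
])

```text
clock: 6.25
tcp_pos: [0.5991, 0.0481, 0.0492]
orientation: [-0.0, 0.822, 0.57, -0.0]
wrist_force: [-0.1, -0.1, 0.3]
finger_gap: 0.0748
grip_force: 0.0
```

```bash
python3 -c "
from go import *
stat();target([-6,0,45]);c=cam('wrist')
cv2.imwrite('pics/w3.png',cv2.resize(env_pic['wrist'][0],(800,600),interpolation=cv2.INTER_CUBIC)[:,:,::-1])
"
```

```text
t 6.25 tcp jig mm [-6.8  0.1 49.2] F jig [-0.04 -0.11  0.35] gap 74.8 q [-0.000e+00  8.219e-01  5.696e-01 -1.000e-04]
turn [-0.01  0.01  0.02] shift cm [-0.01  0.08  0.42]
```

View pics/w3.png

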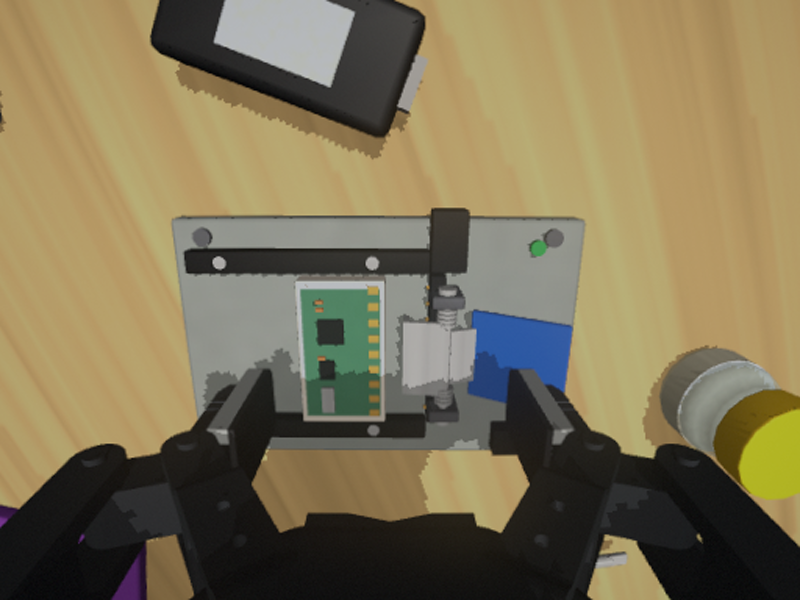

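The open fingers straddle the clip: the left tip is near (258,373), behind the board (columns 296–385), and the right tip is near (523,373), over the blue tab. I'll measure tip heights and the board's position.

```bash
python3 - <<'E'
from go import *
p,d,c=load('wrist');q=lambda U:(U+.5)/1.5625-.5
for n,z,L in[('board',.024,[(296,282),(385,281),(303,419),(385,420)]),('plate',.014,[(173,218),(584,219)]),('block',.023,[(431,210),(469,211)])]:
    for U,V in L: print(n,W2J(ray_z(c,q(U),q(V),z)).round(1))
for n,U,V in[('tab',490,340),('tab',555,340),('tab',505,385)]+[('tip',u,v) for v in(373,380) for u in(246,255,263,270,512,520,528,535)]:
    print(n,U,V,W2J(world(c,q(U),q(V),d[round(q(V)),round(q(U))])).round(1))
E
```

```text
board [-42.1  28.8  24. ]
board [-8.7 29.2 24. ]
board [-42.8 -29.8  24. ]
board [ -8.8 -30.2  24. ]
plate [-90.8  51.8  14. ]
plate [68.2 51.4 14. ]
block [ 8.  55.5 23. ]
block [21.8 55.1 23. ]
tab 490 340 [31.5  6.7 27.4]
tab 555 340 [52.2 11.4 39.2]
tab 505 385 [ 37.6 -10.2  31.7]
tip 246 373 [-49.9  11.9  66.5]
tip 255 373 [-47.1  12.2  67. ]
tip 263 373 [-44.8  11.9  66.6]
tip 270 373 [-44.4   9.   60.5]
tip 512 373 [30.8 10.1 62.8]
tip 520 373 [32.4 11.6 65.9]
tip 528 373 [34.  12.8 68.3]
tip 535 373 [36.7 12.  66.6]
tip 246 380 [-48.8  11.6  70.5]
tip 255 380 [-46.3  11.3  70. ]
tip 263 380 [-43.9  11.5  70.2]
tip 270 380 [-44.7   6.5  60.3]
tip 512 380 [30.9  8.  63.4]
tip 520 380 [31.1 11.7 70.7]
tip 528 380 [33.  12.3 71.9]
tip 535 380 [35.3 11.9 71.1]
```

Call:
carry_out([
  [[0,0,0],[0,-0.1,0.4],31],
  [[0,0,0],[0,-0.1,1.0],31],
  [[0,0,0],[0,-0.1,1.6],31],
  [[0,0,0],[0,-0.1,2.2],31],
  [[0,0,0],[0,-0.1,2.7],31],
  [[0,0,0],[0,-0.1,3.0],31],
  [[0,0,0],[0,-0.1,3.1],31],
  [[0,0,0],[0,-0.1,3.1],31],
])

```text
clock: 7.3
tcp_pos: [0.5982, 0.0484, 0.0185]
orientation: [0.0, 0.822, 0.57, 0.0]
wrist_force: [-2.0, 0.2, 2.4]
finger_gap: 0.0751
grip_force: 1.3
```

```bash
python3 -c "
from go import *
stat()"
```

```text
t 7.3 tcp jig mm [-7.8  0.1 18.5] F jig [-1.89 -0.55  2.41] gap 75.1 q [1.000e-04 8.219e-01 5.696e-01 0.000e+00]
```

Call:
carry_out([
  [[0,0,0],[0,0,0.2],31],
  [[0,0,0],[0,0,0.4],31],
  [[0,0,0],[0,0,0.6],31],
  [[0,0,0],[0,0,0.7],31],
  [[0,0,0],[0,0,0.8],31],
  [[0,0,0],[0,0,0.85],31],
  [[0,0,0],[0,0,0.85],31],
  [[0,0,0],[0,0,0.85],31],
])

```text
clock: 8.3
tcp_pos: [0.597, 0.0488, 0.0099]
orientation: [-0.001, 0.822, 0.57, -0.001]
wrist_force: [-4.7, 0.8, 8.0]
finger_gap: 0.075
grip_force: 4.0
```

```bash
python3 - <<'E'
from go import *
stat();c=cam('wrist');p,d,_=load('wrist');q=lambda U:(U+.5)/1.5625-.5
cv2.imwrite('pics/w4.png',cv2.resize(p,(800,600),interpolation=cv2.INTER_CUBIC)[:,:,::-1])
# lip and tab-end heights
for P in [(0,10,28),(8,8,28),(0,-8,28),(45,14,22),(55,14,22),(-25,10,24)]:
    u,v=proj(c,J2W(P))[0];print(P,(u*1.5625,v*1.5625),W2J(world(c,u,v,d[round(v),round(u)])).round(1))
E
```

```text
t 8.3 tcp jig mm [-9.   0.1  9.9] F jig [-4.68 -0.86  8.02] gap 75.0 q [-7.000e-04  8.218e-01  5.698e-01 -6.000e-04]
(0, 10, 28) (np.float64(419.73528012686234), np.float64(379.9293492377262)) [-0.5 13.5 35. ]
(8, 8, 28) (np.float64(446.30822117577173), np.float64(385.93869435574857)) [ 7.3 10.9 33.6]
(0, -8, 28) (np.float64(418.5401946601761), np.float64(432.2738126109849)) [-0.5 -3.7 34.6]
(45, 14, 22) (np.float64(563.8049841124399), np.float64(358.8840629570095)) [46.1 12.8 19.3]
(55, 14, 22) (np.float64(595.3824116668924), np.float64(358.7046849705681)) [56.4 12.7 19.1]
(-25, 10, 24) (np.float64(337.31829388257114), np.float64(373.7932768416545)) [-24.9  10.6  25.1]
```

View pics/w4.png

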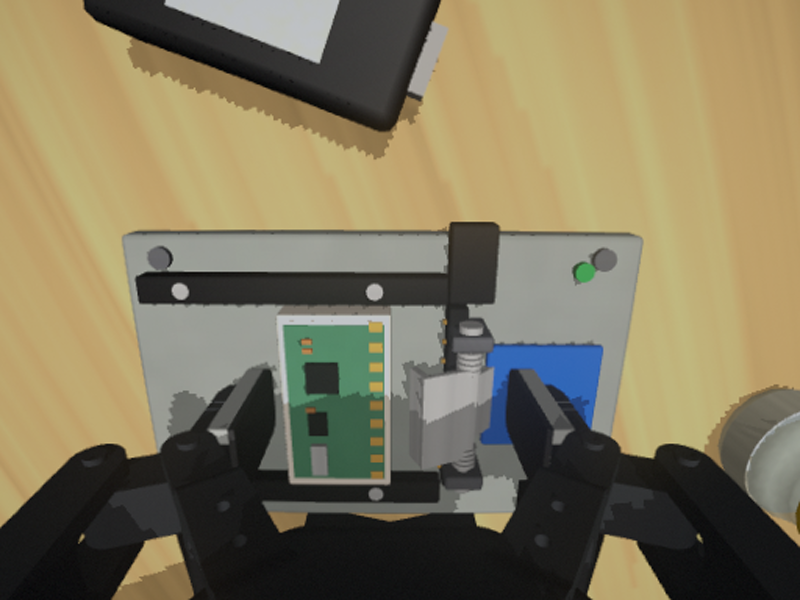

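The tab is level (z ≈19 mm) and the lip is raised (z ≈34 mm), so the clip is open. The board's trailing edge is at column ~278 and the pushing finger's face at ~273. I'll push now, keeping the tab held down.

Call:
carry_out([
  [[0,0,0],[0,0.2,-0.05],31],
  [[0,0,0],[0,0.5,-0.05],31],
  [[0,0,0],[0,0.8,-0.05],31],
  [[0,0,0],[0,1.1,-0.05],31],
  [[0,0,0],[0,1.4,-0.05],31],
  [[0,0,0],[0,1.7,-0.05],31],
  [[0,0,0],[0,1.9,-0.05],31],
  [[0,0,0],[0,1.9,-0.05],31],
])

```text
clock: 9.35
tcp_pos: [0.6163, 0.0417, 0.0102]
orientation: [0.0, 0.822, 0.57, 0.0]
wrist_force: [-2.0, 0.6, 2.3]
finger_gap: 0.075
grip_force: 1.5
```

```bash
python3 - <<'E'
from go import *
stat();c=cam('wrist');p,d,_=load('wrist')
cv2.imwrite('pics/w5.png',cv2.resize(p,(800,600),interpolation=cv2.INTER_CUBIC)[:,:,::-1])
for P in [(0,10,34),(40,14,19),(-15,10,24)]:
    u,v=proj(c,J2W(P))[0];print(P,W2J(world(c,u,v,d[round(v),round(u)])).round(1))
E
```

```text
t 9.35 tcp jig mm [11.5  0.2 10.2] F jig [-2.07 -0.14  2.35] gap 75.0 q [1.000e-04 8.219e-01 5.696e-01 2.000e-04]
(0, 10, 34) [ 0.2 11.1 36.1]
(40, 14, 19) [39.8 14.5 20. ]
(-15, 10, 24) [-14.5  11.2  26.5]
```

View pics/w5.png

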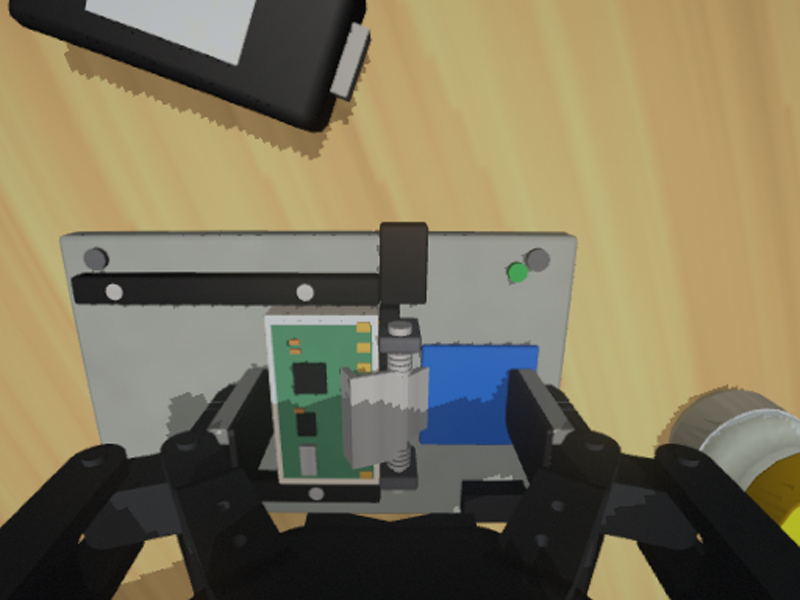

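The board is now under the raised lip, with its leading edge at column ~379, about 2 mm short of the block. The finger is still on the tab, so I'll push the last bit while watching the force.

Call:
carry_out([
  [[0,0,0],[0,0.1,0],31],
  [[0,0,0],[0,0.2,0],31],
  [[0,0,0],[0,0.25,0],31],
  [[0,0,0],[0,0.3,0],31],
  [[0,0,0],[0,0.35,0],31],
  [[0,0,0],[0,0.4,0],31],
  [[0,0,0],[0,0.4,0],31],
  [[0,0,0],[0,0.4,0],31],
])

```text
clock: 10.4
tcp_pos: [0.6165, 0.0417, 0.0099]
orientation: [-0.002, 0.822, 0.57, -0.002]
wrist_force: [-9.0, 5.4, 8.7]
finger_gap: 0.075
grip_force: 5.8
```

```bash
python3 - <<'E'
from go import *
stat();c=cam('wrist');p,d,_=load('wrist');np.savez('home.npz',p=p)
for P in [(0,10,34),(40,14,19),(-15,10,24)]:
    u,v=proj(c,J2W(P))[0];print(P,W2J(world(c,u,v,d[round(v),round(u)])).round(1))
# board white rim left/right edges along row y=+28.5 (white) printed as brightness profile in jig x
prof=[]
for x in np.arange(-32,16,1.):
    u,v=proj(c,J2W((x,28.5,24)))[0];prof.append((int(x),p[round(v),round(u)].tolist()))
print(prof)
E
```

```text
t 10.4 tcp jig mm [11.7  0.2  9.9] F jig [-10.36   1.89   8.66] gap 75.0 q [-0.0025  0.8217  0.5699 -0.0017]
(0, 10, 34) [ 0.2 10.9 35.6]
(40, 14, 19) [40.  14.  19.1]
(-15, 10, 24) [-14.5  11.3  26.6]
[(-32, [153, 157, 148]), (-31, [153, 156, 148]), (-30, [152, 155, 147]), (-29, [152, 155, 147]), (-28, [151, 155, 147]), (-27, [151, 154, 147]), (-26, [156, 156, 147]), (-25, [189, 192, 194]), (-24, [189, 192, 195]), (-23, [189, 192, 195]), (-22, [189, 192, 195]), (-21, [189, 192, 195]), (-20, [189, 192, 195]), (-19, [189, 192, 195]), (-18, [189, 192, 195]), (-17, [189, 192, 195]), (-16, [189, 192, 195]), (-15, [189, 192, 194]), (-14, [189, 192, 195]), (-13, [189, 192, 195]), (-12, [188, 192, 194]), (-11, [189, 192, 195]), (-10, [189, 192, 195]), (-9, [189, 192, 194]), (-8, [189, 192, 194]), (-7, [188, 192, 194]), (-6, [188, 191, 194]), (-5, [188, 192, 194]), (-4, [188, 192, 194]), (-3, [189, 192, 194]), (-2, [188, 192, 194]), (-1, [189, 192, 194]), (0, [189, 192, 193]), (1, [189, 192, 194]), (2, [189, 192, 194]), (3, [188, 192, 193]), (4, [189, 192, 194]), (5, [188, 192, 193]), (6, [188, 192, 193]), (7, [188, 192, 193]), (8, [188, 183, 172]), (9, [43, 43, 42]), (10, [46, 47, 46]), (11, [46, 46, 45]), (12, [46, 47, 45]), (13, [47, 48, 46]), (14, [42, 43, 43]), (15, [118, 120, 115])]
```

The board is stopped: it pushes back with 10 N, and its leading edge touches the block with no floor showing between them. Next I back off slightly so the finger doesn't drag the board up, then lift clear.

Call:
carry_out([
  [[0,0,0],[0,-0.3,0],31],
  [[0,0,0],[0,-0.6,0],31],
  [[0,0,0],[0,-0.7,0],31],
  [[0,0,0],[0,-0.7,-0.5],31],
  [[0,0,0],[0,-0.7,-1.5],31],
  [[0,0,0],[0,-0.7,-4],31],
  [[0,0,0],[0,-0.7,-8],31],
  [[0,0,0],[0,-0.7,-10],31],
])

```text
clock: 11.45
tcp_pos: [0.6136, 0.0428, 0.1127]
orientation: [0.001, 0.822, 0.57, 0.001]
wrist_force: [-0.2, -0.8, -0.4]
finger_gap: 0.0752
grip_force: 0.0
```

```bash
python3 - <<'E'
from go import *
stat();c=cam('wrist');p,d,_=load('wrist')
u0,v0=[int(a) for a in proj(c,J2W((0,0,20)))[0]]
print(u0,v0)
cv2.imwrite('pics/w6.png',cv2.resize(p[max(0,v0-75):v0+75,max(0,u0-100):u0+100],None,fx=4,fy=4,interpolation=cv2.INTER_CUBIC)[:,:,::-1])
for P in [(0,5,26),(0,-8,26),(42,8,26),(-15,10,24),(-15,-20,24),(-21,0,24)]:
    u,v=proj(c,J2W(P))[0];print(P,W2J(world(c,u,v,d[round(v),round(u)])).round(1))
for y in(28.5,-28.5):
    g=[]
    for x in np.arange(-32,16,.5):
        u,v=proj(c,J2W((x,y,24)))[0];g.append(int(p[round(v),round(u)].sum()))
    print(y,g)
E
```

```text
t 11.45 tcp jig mm [  8.6   0.3 112.7] F jig [ 0.07 -0.81 -0.44] gap 75.2 q [5.000e-04 8.219e-01 5.697e-01 7.000e-04]
238 193
(0, 5, 26) [ 0.2  6.9 32.5]
(0, -8, 26) [ 0.2 -5.9 32. ]
(42, 8, 26) [42.   8.  26.1]
(-15, 10, 24) [-14.7  10.7  26.7]
(-15, -20, 24) [-14.7 -19.   26.5]
(-21, 0, 24) [-21.  -0.  24.]
28.5 [430, 430, 430, 428, 427, 427, 427, 427, 429, 430, 430, 429, 411, 411, 536, 536, 545, 544, 544, 544, 545, 545, 542, 544, 544, 544, 544, 544, 544, 544, 544, 544, 544, 544, 544, 543, 543, 543, 543, 544, 544, 544, 544, 544, 544, 544, 543, 544, 544, 544, 544, 544, 543, 543, 542, 544, 544, 542, 544, 544, 542, 542, 544, 544, 544, 541, 543, 543, 544, 541, 541, 543, 543, 543, 541, 541, 541, 541, 541, 541, 541, 171, 156, 156, 152, 153, 153, 152, 154, 154, 155, 155, 134, 422, 422, 425]
-28.5 [96, 92, 98, 98, 97, 97, 95, 95, 101, 98, 98, 95, 95, 425, 428, 428, 426, 426, 427, 427, 427, 426, 426, 426, 426, 426, 428, 428, 426, 426, 427, 425, 425, 427, 427, 426, 428, 428, 426, 426, 426, 426, 426, 429, 429, 426, 426, 426, 426, 426, 426, 426, 426, 427, 427, 426, 426, 426, 426, 426, 426, 426, 424, 424, 426, 521, 521, 523, 523, 429, 541, 541, 543, 543, 543, 543, 543, 542, 542, 536, 200, 200, 253, 253, 249, 249, 257, 261, 261, 272, 272, 275, 276, 276, 278, 278]
```

View pics/w6.png

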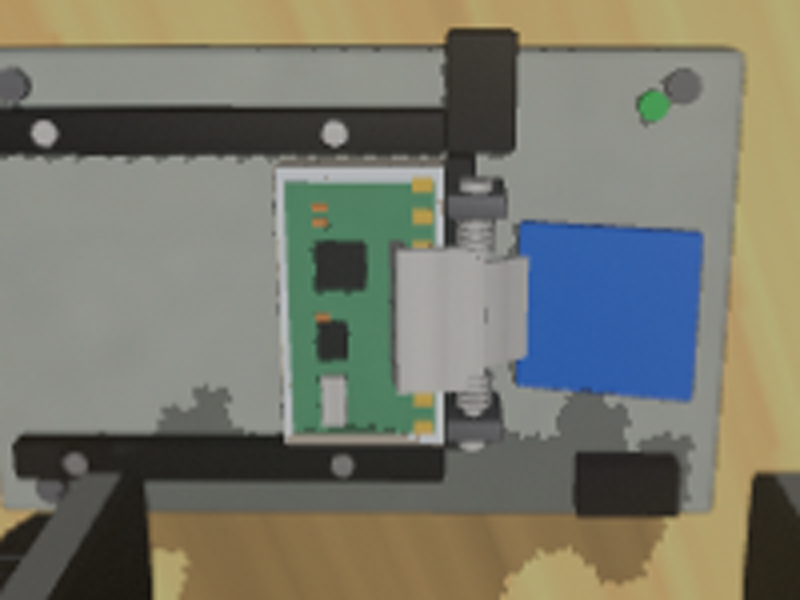

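The board sits flush against the contact block (column ~445), the clip's lip rests on it (tab point z ≈26 mm, about 0.25 rad), and the arm is clear. I'm handing in.

```bash
python3 -c "
from workcell import env
print(env.hand_in())"
```

```text
the job is handed in; nothing more can be done
None
```

The board is fully home against the contact block with the clip sprung shut on it, the arm is clear, and the job was handed in at about 11.5 s; before pressing the tab I first nudged the board about 26 mm along the channel to within 9 mm of the shut lip, because both fingers could not otherwise span the tab and the board.

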